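# Load two gel cards into the card incubator

### The arm

A 6-joint arm with a two-finger parallel gripper is mounted at the origin on the work surface. World frame = base frame: x ahead of the robot, y to its left, z up, the work surface at z = 0. Lengths are in m, angles in rad, forces in N, time in s.
With the tool pointing down it reaches from about 0.35 to 0.725 m from the base axis. Payload 4.3 kg.
Tool frame: the origin (TCP) lies on the centre line of the jaws, within the pads' length; the fingertips stand 19 mm ahead of it and the grasp point (between the pads) is the TCP; z points along the fingers, y is the line along which they close (so a half turn about z gives the same grasp; the last joint's range is limited). The gripper opens to 85 mm and grips with 20 to 120 N. Pads are 22 mm wide; open, the fingers measure 114 mm over their backs; the gripper's body (76 mm by 85 mm) begins 54 mm behind the grasp point. The pads swing forward as they close: fully open they stand 13 mm farther back than shut.
Start: joints at [-1.395, 0.377, 0.081, 1.274, 0, 1.46], TCP at [0.162, -0.552, 0.25] pointing down, gripper open.
Joint ranges: [-2.72, 2.72], [-0.84, 1.66], [-1.02, 1.22], [-1.77, 2.12], [-1.37, 1.28], [-3.14, 3.14]. Speed limits (rad/s): [2.57, 2.57, 3.14, 3.14, 3.14, 3.14].

### API

Orientations are given as a rotation vector (axis times angle).
In Python, from rig import manip gives the robot as it stands.
- The arm moves only by the tool send_rows, never from a script. Its argument "motion" is a list of rows, each a list of 4 numbers: the shift along the world's x, y, z in mm, then the turn about the world's z in degrees. In form: [[x, y, z, roll], ...]. A call has 1 to 10 rows; each row is the pose to reach, as a shift and turn from the pose commanded when the call began; what a row does not reach only later rows make up. A row lasts 1/10 s, in which the tool goes at most 50 mm and 8.59 degrees, less where a joint would pass 70% of its speed; a pose out of reach is approached as far as the arm can. A call with a gripper value outside its range is refused whole. "claw" is the closure, from 0 (fully open) to 1 (shut), set as the call begins (left out, the last holds). The fingers move at their own pace and stop on an object; "force" is the grip in N (left out, the last holds). Time passes only in rows, so rows that repeat a pose let the fingers close. It gives the time, the measured TCP pose, the force, the opening and the grip force at its end, in the units of the state.
- manip.observe(): the state, without advancing time (a new reading comes with each control period).
- manip.capture(name): name is "scene" or "side" or "wrist"; returns the picture (480x640x3 uint8, blue, green, red); there is no depth.
- manip.camera_model(name): a dict with "fx", "fy", "cx", "cy" (pixels), "R" (3x3) and "t" (3): a world point X has camera coordinates R X + t. Camera axes: x right, y down, z forward; pixel columns grow to the right and rows downward; lengths in m; the calibration is good to about 2 mm. The wrist camera is an equidistant fisheye: a pixel r from the principal point sees the ray r / f radians off the axis. A picture is of the moment at which its call begins: read the wrist's pose just before it. camera_model takes no time and is no camera call; for the wrist camera it gives the pose at the moment of the call.
- manip.job_done(): hands the job in; it is judged then, once.
Trained networks look in the newest picture that a camera, given by its name, has taken for a name from the list of things; names that differ only in an ending like _2 or _b are one class to them, and where a whole thing is asked for, a point or a joint stands for the part that bears it (a point fixed in the world has none). Each returns a list of dicts, best first, with "conf" (0 to 1); they miss things now and then, are a little off and sometimes report something else, mostly with a low value. They report only what shows in the picture. A call takes as long as a camera call.
- manip.cut_out(camera, name): "mask" (480x640 bool, what is visible of it) and "pixel" ([column, row] in pixels, amid what is visible of it).
The state is a dict: "time_s": time; "joint_positions": joint angles; "dq": joint speeds; "joint_torque": joint torques, N m; "ee_pos": TCP position; "ee_rot": TCP orientation; "contact_force": force on the tool from outside, world axes, zero at the start; "wrist_torque": the same for the moment, N m; "gripper_width": finger opening in m; "gripper_force": force on a finger pad.
Only numpy, scipy, OpenCV 4.12 (cv2) and the standard library are available. Lean on these libraries where they do the work, as an engineer would, in place of code of your own. Each camera call takes 0.05 s, during which the arm holds its last target. There are 200 camera calls.

### The job

The two gel cards leaning in the slanted pipetting stand are ready to incubate: take each one out and stand it upright in an empty slot of the dry-block incubator, right down on the slot's floor, and let go. Their wells are filled and open, so keep the mouths upwards and set the cards down rather than dropping them. Leave the cards that are already incubating and the other things on the bench where they are.

Things in the scene. Friction and masses are not known exactly. Their poses are not given: they have to be found in the camera images.
- card_a: White plastic blood-typing gel card, a flat rigid slab, 53 mm wide (y), 5 mm thick (x), 70 mm high (z), 14 to 30 g; origin at the centre of its bottom edge, z up along the card towards the six mouths, x across the thickness (paper label on the -x face). Starts leaning in the stand, goes into the incubator, facing either way.
- card_b: A second such card, same shape and size and same axes, leaning in the other place of the stand.
- stand: Fixed slanted pipetting stand of bent grey sheet metal, base 115 x 196 mm; origin under its middle, z up. Two places side by side along its y, 120 mm apart. Each card leans back 30 degrees from vertical, its top towards the stand's +x (roughly away from the robot), and comes out by drawing it straight along its own z.
- incubator: Fixed white dry-block incubator, cover off, housing 235 (x) x 150 (y) x 65 mm high; origin under its middle, z up. On it a dark metal block 118 x 78 mm, top 93 mm above the bench, with six parallel slots in a row along its x, four holding cards. A card stands in a slot with its faces towards the incubator's +-x and 42 mm of it showing above the block.
- place1 (a point): Point on the stand's ledge where a card's foot rests, 32 mm above the bench, the place on the stand's -y side; axes as the stand's. A tongue 34 mm wide backs the card to 52 mm up; the card's side edges are free from 20 mm up. A lip 10 mm high in front and cheeks 16 mm high, 57 mm apart, guide its foot.
- place2 (a point): Point on the stand's ledge where a card's foot rests, 32 mm above the bench, the place on the stand's +y side; axes as the stand's. A tongue 34 mm wide backs the card to 52 mm up; the card's side edges are free from 20 mm up. A lip 10 mm high in front and cheeks 16 mm high, 57 mm apart, guide its foot.
- slot1 (a point): Centre of the floor of slot 1 of the incubator, 65 mm above the bench; slots count along the incubator's +x, 18 mm apart; axes as the incubator's. The slot is 7.5 mm wide (x), 58 mm long (y), 28 mm deep, its edges rounded by about 5 mm as a lead-in. Two of the six are empty, which ones changes.
- slot2 (a point): Centre of the floor of slot 2 of the incubator, 65 mm above the bench; slots count along the incubator's +x, 18 mm apart; axes as the incubator's. The slot is 7.5 mm wide (x), 58 mm long (y), 28 mm deep, its edges rounded by about 5 mm as a lead-in. Two of the six are empty, which ones changes.
- slot3 (a point): Centre of the floor of slot 3 of the incubator, 65 mm above the bench; slots count along the incubator's +x, 18 mm apart; axes as the incubator's. The slot is 7.5 mm wide (x), 58 mm long (y), 28 mm deep, its edges rounded by about 5 mm as a lead-in. Two of the six are empty, which ones changes.
- slot4 (a point): Centre of the floor of slot 4 of the incubator, 65 mm above the bench; slots count along the incubator's +x, 18 mm apart; axes as the incubator's. The slot is 7.5 mm wide (x), 58 mm long (y), 28 mm deep, its edges rounded by about 5 mm as a lead-in. Two of the six are empty, which ones changes.
- slot5 (a point): Centre of the floor of slot 5 of the incubator, 65 mm above the bench; slots count along the incubator's +x, 18 mm apart; axes as the incubator's. The slot is 7.5 mm wide (x), 58 mm long (y), 28 mm deep, its edges rounded by about 5 mm as a lead-in. Two of the six are empty, which ones changes.
- slot6 (a point): Centre of the floor of slot 6 of the incubator, 65 mm above the bench; slots count along the incubator's +x, 18 mm apart; axes as the incubator's. The slot is 7.5 mm wide (x), 58 mm long (y), 28 mm deep, its edges rounded by about 5 mm as a lead-in. Two of the six are empty, which ones changes.
- inside1: A gel card already standing in one of the slots; same shape, size and axes as card_a. It stays where it is.
- inside2: A gel card already standing in one of the slots; same shape, size and axes as card_a. It stays where it is.
- inside3: A gel card already standing in one of the slots; same shape, size and axes as card_a. It stays where it is.
- inside4: A gel card already standing in one of the slots; same shape, size and axes as card_a. It stays where it is.
- dropper1: White plastic dropper bottle with orange pointed cap, 25 mm diameter, 76 mm high, bystander; origin under its middle.
- dropper2: White plastic dropper bottle with white pointed cap, 25 mm diameter, 76 mm high, bystander; origin under its middle.
- jar: Open glass jar, 56 mm diameter, 62 mm high, with wooden sticks in it up to 120 mm high, bystander; origin under its middle.
- cover: The incubator's grey plastic lift-off cover set down on the bench, 130 x 90 x 55 mm with a black grip on top (67 mm), bystander; origin under its middle.

How it is judged:
At the end, for the whole second after the job is handed in: card_a and card_b each at rest in a once-empty slot: bottom edge within 3 mm of the slot floor's height and 5 mm of its centre, within 10 degrees of upright; the four cards already there upright and within 8 mm of where they stood (((horizontal distance between card_a and slot1 below 0.005 m and z of card_a in the frame of slot1 between -0.003 and 0.003 m) or (horizontal distance between card_a and slot2 below 0.005 m and z of card_a in the frame of slot2 between -0.003 and 0.003 m) or (horizontal distance between card_a and slot3 below 0.005 m and z of card_a in the frame of slot3 between -0.003 and 0.003 m) or (horizontal distance between card_a and slot4 below 0.005 m and z of card_a in the frame of slot4 between -0.003 and 0.003 m) or (horizontal distance between card_a and slot5 below 0.005 m and z of card_a in the frame of slot5 between -0.003 and 0.003 m) or (horizontal distance between card_a and slot6 below 0.005 m and z of card_a in the frame of slot6 between -0.003 and 0.003 m)) and angle between each of card_a, card_b, inside1, inside2, inside3, inside4's own z axis and vertical below 0.18 rad and linear speed of each of card_a, card_b below 0.02 m/s and ((horizontal distance between card_b and slot1 below 0.005 m and z of card_b in the frame of slot1 between -0.003 and 0.003 m) or (horizontal distance between card_b and slot2 below 0.005 m and z of card_b in the frame of slot2 between -0.003 and 0.003 m) or (horizontal distance between card_b and slot3 below 0.005 m and z of card_b in the frame of slot3 between -0.003 and 0.003 m) or (horizontal distance between card_b and slot4 below 0.005 m and z of card_b in the frame of slot4 between -0.003 and 0.003 m) or (horizontal distance between card_b and slot5 below 0.005 m and z of card_b in the frame of slot5 between -0.003 and 0.003 m) or (horizontal distance between card_b and slot6 below 0.005 m and z of card_b in the frame of slot6 between -0.003 and 0.003 m)) and distance of each of inside1, inside2, inside3, inside4 from where it was at the start of the episode below 0.008 m); the robot touches nothing.
It fails at once if one of the two cards is tipped more than 60 degrees from upright (angle between any of card_a, card_b's own z axis and vertical above 1.05 rad).
It fails at once if one of the two cards is dropped: it moves faster than 0.4 m/s while the fingers do not hold it ((linear speed of card_a above 0.4 m/s and contact force between the fingers and card_a below 0.05 N) or (linear speed of card_b above 0.4 m/s and contact force between the fingers and card_b below 0.05 N)).
It fails at once if a card already incubating is lifted or shifted more than 15 mm (distance of any of inside1, inside2, inside3, inside4 from where it was at the start of the episode above 0.015 m).
It fails at once if a bottle, the jar or the cover is shifted more than 30 mm or knocked over (distance of any of dropper1, dropper2, jar, cover from where it was at the start of the episode above 0.03 m or angle between any of dropper1, dropper2, jar, cover's own z axis and vertical above 0.5 rad).
It also fails if it takes over 66 s, if anything falls off the work surface, if the arm or the gripper's body presses on something with over 40 N, if the wrist force passes 120 N, or if a joint passes its speed limit or range.

## Working session

There is one attempt and no reset: what is moved stays moved. The work goes in short steps, Python scripts to look and compute and a tool call to move; the robot and the scene stay as the last step left them, time stands still between calls to the robot, and variables do not carry over. Pictures are saved under pics/ and viewed, at most 10 in all, crops included, and the job is handed in when it is done.

Besides the shell and the picture viewer there is one more tool, called after "Call:" by a JSON object that holds its "op" and its "data". send_rows: Moves the arm, as the interface text tells. Its arguments: {"type":"object","properties":{"motion":{"type":"array"},"claw":{"type":"number"},"force":{"type":"number"}},"required":["motion"]}

```bash
ls; mkdir -p pics
python3 - <<'E'
from rig import manip
import cv2,numpy as np
s=manip.observe();print(s)
ims=[]
for c in ["scene","side"]:
    im=manip.capture(c);cv2.imwrite(f"pics/{c}0.png",im)
    m=manip.camera_model(c);print(c,m)
    for n in ["card_a","inside1","stand","incubator"]:
        for d in manip.cut_out(c,n):print(c,n,round(d["conf"],2),d["pixel"],d["mask"].sum())
E
```

```text
pics
{'time_s': 0.0, 'joint_positions': array([-1.39533933e+00,  3.78081507e-01,  7.96429259e-02,  1.27439314e+00,
        5.33158564e-05,  1.46047551e+00]), 'dq': array([-0.00160694,  0.00028379,  0.00027217, -0.00017522,  0.00107474,
        0.00090433]), 'joint_torque': array([ 7.31785167e-04, -4.63604665e+01,  2.69875395e+01,  2.07124493e-02,
       -2.29087127e-04, -7.41947986e-06]), 'ee_pos': array([ 0.16199767, -0.55107681,  0.2493569 ]), 'ee_rot': array([-3.10756057e+00, -4.47082731e-01,  2.03908200e-05]), 'contact_force': array([-0.22261025,  0.09071191,  1.20337459]), 'wrist_torque': array([-0.0400784 ,  0.00294073,  0.02525951]), 'gripper_force': 0.0, 'gripper_width': 0.0853987387392128}
scene {'fx': 526.5108220259366, 'fy': 526.5108220259366, 'cx': 312.3141223703382, 'cy': 233.54369531121617, 'R': array([[-0.66785262,  0.74427003, -0.00591506],
       [ 0.4199018 ,  0.37020314, -0.82863268],
       [-0.6145367 , -0.55588826, -0.55976146]]), 't': array([ 0.45620867, -0.16629263,  1.3340166 ])}
scene card_a 0.63 [330.5, 201.5] 179
scene card_a 0.53 [288.8, 179.5] 138
scene inside1 0.84 [496.7, 237.6] 305
scene inside1 0.8 [485.0, 241.4] 525
scene inside1 0.8 [504.0, 228.2] 520
scene inside1 0.75 [469.5, 250.2] 853
scene stand 0.72 [308.1, 222.4] 3379
scene stand 0.31 [473.0, 286.9] 9113
scene incubator 0.76 [469.5, 285.0] 9124
side {'fx': 535.5611706487003, 'fy': 535.5611706487003, 'cx': 315.59526309787447, 'cy': 233.01881615868825, 'R': array([[ 0.92505597, -0.37982369,  0.00232642],
       [-0.18928658, -0.46629803, -0.86413931],
       [ 0.32930539,  0.79893687, -0.5032473 ]]), 't': array([-0.5968671 ,  0.14339011,  0.90067077])}
side card_a 0.85 [280.8, 301.1] 745
side card_a 0.84 [263.6, 264.8] 560
side inside1 0.71 [230.9, 169.8] 121
side inside1 0.66 [190.2, 174.9] 92
side inside1 0.56 [215.7, 168.9] 118
side stand 0.55 [285.3, 321.1] 4130
side incubator 0.7 [212.4, 204.1] 5656
```

Run:
```python
import cv2,numpy as np
a=cv2.imread("pics/scene0.png");b=cv2.imread("pics/side0.png")
cv2.imwrite("pics/a1.png",cv2.resize(a,(800,600)))
c=b[120:390,120:440]
cv2.imwrite("pics/b1.png",cv2.resize(c,None,fx=2.2,fy=2.2,interpolation=2))
```

```text
(no output)
```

View pics/a1.png

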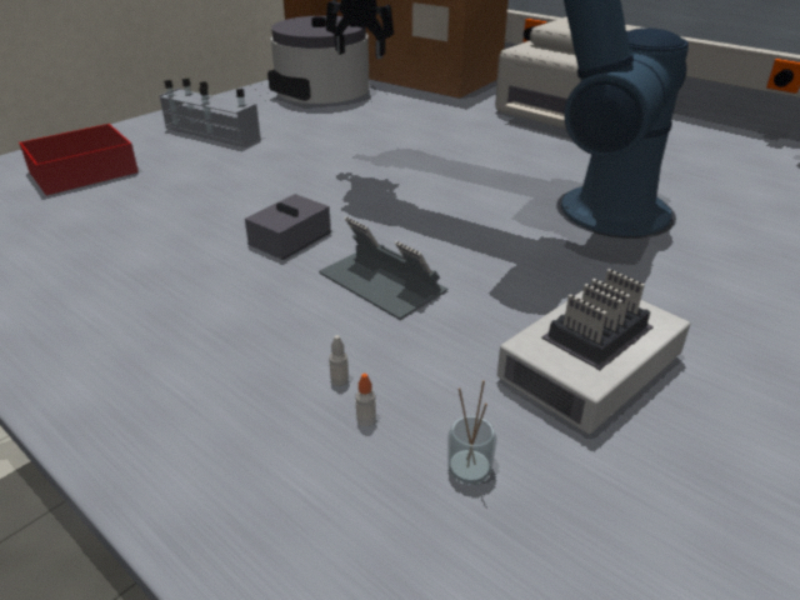

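View pics/b1.png

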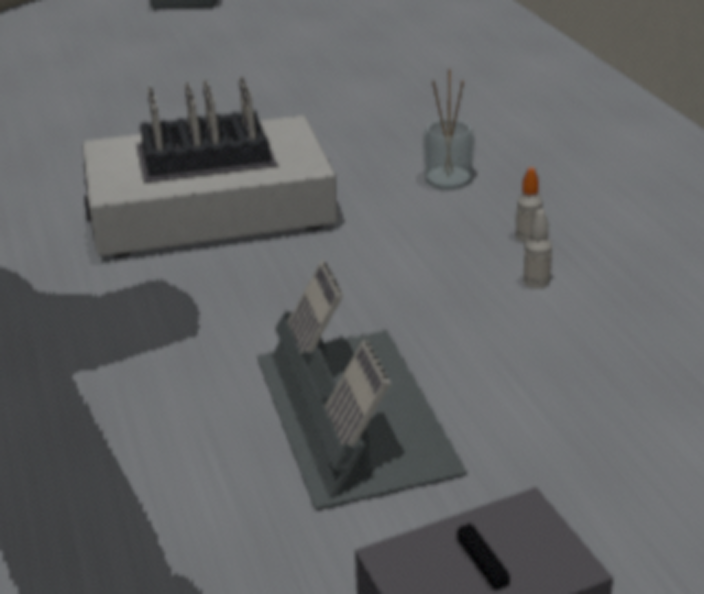

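The scene picture shows the stand with two leaning cards at about (308,200), the incubator at (470,270) and the bystanders away from the path. The side crop shows four cards at about columns 150, 190, 210 and 245, so slots 1, 3, 4 and 6 look occupied and 2 and 5 empty. Next I'll triangulate rough positions.

```bash
cat > h.py <<'E'
from rig import manip
import cv2,numpy as np
from scipy.optimize import least_squares
from scipy.spatial.transform import Rotation as Ro
def ray(m,px,fish=False):
    d=np.array([(px[0]-m["cx"])/m["fx"],(px[1]-m["cy"])/m["fy"],1.])
    if fish:
        th=np.hypot(d[0],d[1]);s=np.sin(th)/max(th,1e-9);d=np.array([d[0]*s,d[1]*s,np.cos(th)])
    R=np.array(m["R"]);return -R.T@m["t"],R.T@d
def onz(m,px,z,fish=False):
    o,d=ray(m,px,fish);return o+d*(z-o[2])/d[2]
def proj(m,X,fish=False):
    c=np.atleast_2d(X)@np.array(m["R"]).T+m["t"]
    if fish:
        r=np.hypot(c[:,0],c[:,1]);th=np.arctan2(r,c[:,2]);u=c[:,:2]/r[:,None]*th[:,None]
    else:u=c[:,:2]/c[:,2:]
    return u*[m["fx"],m["fy"]]+[m["cx"],m["cy"]]
E
python3 - <<'E'
from h import *
np.set_printoptions(precision=4,suppress=True)
sc=manip.camera_model("scene");si=manip.camera_model("side");w=manip.camera_model("wrist")
for p,q in [([288.8,179.5],[280.8,301.1]),([330.5,201.5],[263.6,264.8])]:
    print(onz(sc,p,.07),onz(si,q,.07))
print([onz(sc,p,.12) for p in ([496.7,237.6],[485,241.4],[504,228.2],[469.5,250.2])])
# incubator top corners (z .065) from 800x600 view -> *0.8
P=[np.array(p)*.8 for p in [(499,349),(586,396),(690,324),(614,283)]]
print([onz(sc,p,.065) for p in P])
print(w, manip.observe()["ee_pos"])
E
```

```text
[ 0.4776 -0.2524  0.07  ] [ 0.486  -0.2456  0.07  ]
[ 0.4894 -0.1239  0.07  ] [ 0.4919 -0.1386  0.07  ]
[array([0.463 , 0.2106, 0.12  ]), array([0.4858, 0.2013, 0.12  ]), array([0.4287, 0.2072, 0.12  ]), array([0.5246, 0.1943, 0.12  ])]
[array([0.5995, 0.1171, 0.065 ]), array([0.605 , 0.2456, 0.065 ]), array([0.3799, 0.2831, 0.065 ]), array([0.3532, 0.1577, 0.065 ])]
{'fx': 371.64829954431775, 'fy': 371.64829954431775, 'cx': 330.6260176599865, 'cy': 243.61031861995522, 'R': array([[ 0.2805, -0.9599,  0.0007],
       [-0.9247, -0.27  ,  0.2685],
       [-0.2575, -0.076 , -0.9633]]), 't': array([-0.5749, -0.0342,  0.3773])} [ 0.1621 -0.5517  0.2503]
```

Call:
{"op": "send_rows", "data": {"motion": [[30,40,0,-4],[60,80,0,-8],[90,120,0,-12],[120,155,0,-16],[150,190,0,-20],[180,225,0,-20],[210,260,0,-20],[235,295,0,-20],[255,325,0,-20],[270,350,0,-20]], "claw": 0, "force": 20}}

```text
time_s: 1.5
ee_pos: [0.4332, -0.1999, 0.2505]
ee_rot: [3.14, -0.097, 0.001]
contact_force: [0.3, -0.7, 1.0]
gripper_width: 0.0851
gripper_force: 0.0
```

Call:
{"op": "send_rows", "data": {"motion": [[10,10,0,0],[10,10,0,0],[10,10,0,0]]}}

```text
time_s: 1.8
ee_pos: [0.442, -0.1923, 0.2503]
ee_rot: [3.139, -0.099, -0.0]
contact_force: [-0.2, -0.2, -0.1]
gripper_width: 0.0853
gripper_force: 0.0
```

Run:
```python
from h import *
import pickle
m=manip.camera_model("wrist");im=manip.capture("wrist");s=manip.observe();print(s["ee_pos"],s["ee_rot"],s["time_s"],s["joint_positions"])
cv2.imwrite("pics/w1.png",im);pickle.dump(m,open("w1.pkl","wb"))
for n in ["card_a","stand","inside1","incubator"]:
    for d in manip.cut_out("wrist",n):print(n,round(d["conf"],2),d["pixel"],d["mask"].sum())
cv2.imwrite("pics/w1v.png",cv2.resize(im,(800,600)))
```

```text
[ 0.44174433 -0.19260458  0.25030142] [ 3.13935313e+00 -1.01008753e-01 -5.46242214e-04] 1.85 [-5.42460856e-01  1.88755833e-01 -1.75354127e-01  1.20668953e+00
 -7.06458754e-04  2.66345965e+00]
card_a 0.91 [234.6, 163.2] 2352
card_a 0.82 [376.4, 157.5] 2569
stand 0.62 [308.4, 132.9] 17929
incubator 0.88 [28.7, 217.9] 13422
```

View pics/w1v.png

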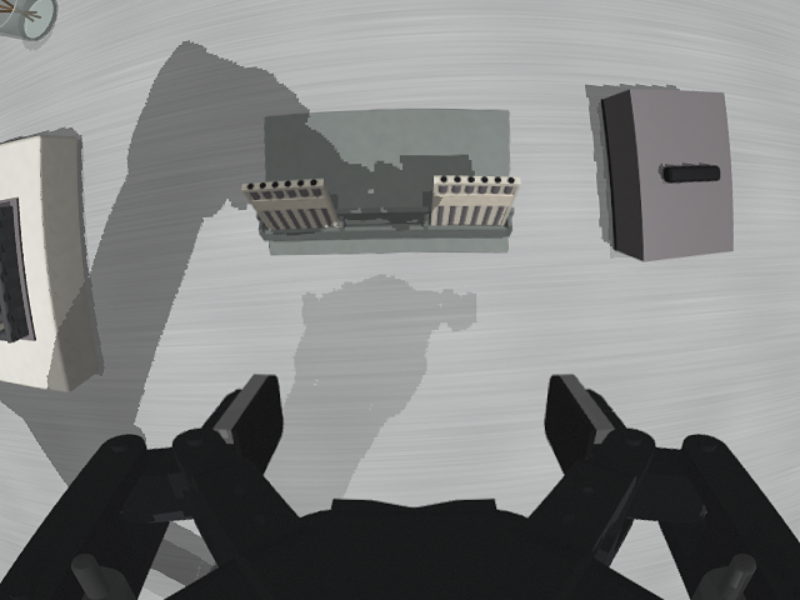

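The wrist view shows the stand base's corners (800-wide scale) at (265,116), (509,110), (509,252) and (271,254). The card tops run from (243,185) to (327,180) and from (434,178) to (520,179), and the cover is at the right.

Run:
```python
from h import *
import pickle
np.set_printoptions(precision=4,suppress=True)
m=pickle.load(open("w1.pkl","rb"))
P=np.array([(265,116),(509,110),(509,252),(271,254)])*.8
B=np.array([[.0575,.098],[.0575,-.098],[-.0575,-.098],[-.0575,.098]])
W=[onz(m,p,.002,True) for p in P];print(np.array(W))
def T(v,L):
    c,s=np.cos(v[2]),np.sin(v[2]);L=np.atleast_2d(L).astype(float)
    return np.c_[v[0]+c*L[:,0]-s*L[:,1],v[1]+s*L[:,0]+c*L[:,1],L[:,2]]
f=lambda v:(proj(m,T(v,np.c_[B,np.full(4,.002)]),True)-P).ravel()
r=least_squares(f,[.49,-.19,0]);print("stand",r.x,np.rad2deg(r.x[2]),r.fun)
# cards: top edge corners; upright leaning; foot (x,y,yaw)
sc=manip.camera_model("scene");si=manip.camera_model("side")
a=np.deg2rad(30)
C=lambda y,u,t:[u*np.sin(a)+t*np.cos(a),y,.032+u*np.cos(a)-t*np.sin(a)]
for nm,pts in [("L",[(243,185),(327,180)]),("R",[(434,178),(520,179)])]:
    for p in pts: print(nm,onz(m,np.array(p)*.8,.0926,True))
```

```text
[[ 0.5722 -0.0805  0.002 ]
 [ 0.5613 -0.2765  0.002 ]
 [ 0.4455 -0.2713  0.002 ]
 [ 0.4574 -0.0747  0.002 ]]
stand [ 0.5091 -0.1758 -0.0552] -3.1640209912503456 [ 0.5264  0.1698  0.26    0.2297 -0.8108 -0.7062  0.0521  0.2785]
L [ 0.5154 -0.0907  0.0926]
L [ 0.5124 -0.1448  0.0926]
R [ 0.5086 -0.2091  0.0926]
R [ 0.5059 -0.2614  0.0926]
```

Call:
{"op": "send_rows", "data": {"motion": [[25,30,-30,0.5],[50,60,-60,0.5],[63,75,-85,0.5],[63,75,-105,0.5],[63,75,-125,0.5],[63,75,-145,0.5],[63,75,-160,0.5],[63,75,-168,0.5],[63,75,-168,0.5],[63,75,-168,0.5]]}}

```text
time_s: 3.05
ee_pos: [0.5054, -0.1171, 0.0828]
ee_rot: [3.14, -0.086, 0.001]
contact_force: [0.0, -0.4, -0.1]
gripper_width: 0.0856
gripper_force: 0.0
```

Run:
```python
from h import *
im=manip.capture("wrist");cv2.imwrite("pics/w2v.png",cv2.resize(im,(800,600)))
```

```text
(no output)
```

View pics/w2v.png

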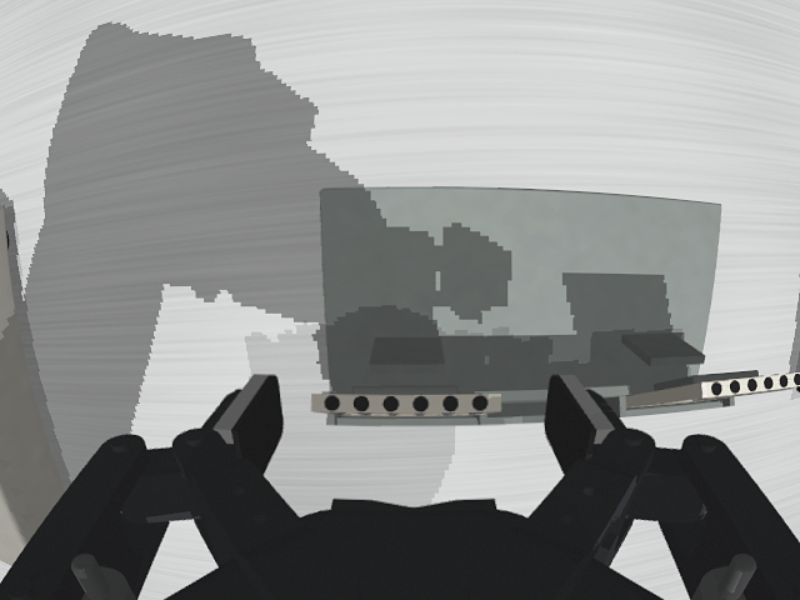

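The card's mouths lie at (320–500, 403), centred between the pads at columns 265 and 560. Closing now.

Call:
{"op": "send_rows", "data": {"motion": [[0,0,0,0],[0,0,0,0],[0,0,0,0],[0,0,0,0],[0,0,0,0],[0,0,0,0]], "claw": 1, "force": 20}}

```text
time_s: 3.7
ee_pos: [0.5057, -0.1166, 0.0831]
ee_rot: [3.14, -0.085, 0.002]
contact_force: [-1.6, 1.7, 6.3]
gripper_width: 0.0525
gripper_force: 21.3
```

Call:
{"op": "send_rows", "data": {"motion": [[1,0,2,0],[2,0,4,0],[3,0,5,0],[3,0,5,0]]}}

```text
time_s: 4.1
ee_pos: [0.5081, -0.1168, 0.0873]
ee_rot: [3.14, -0.086, -0.0]
contact_force: [-0.5, 0.1, 0.6]
gripper_width: 0.0525
gripper_force: 21.2
```

Call:
{"op": "send_rows", "data": {"motion": [[-4,0,2,0],[-8,0,3,0],[-12,0,4,0],[-12,0,4,0]]}}

```text
time_s: 4.5
ee_pos: [0.4968, -0.1165, 0.0921]
ee_rot: [-3.14, 0.085, -0.004]
contact_force: [4.5, 2.2, 0.3]
gripper_width: 0.0527
gripper_force: 22.0
```

Call:
{"op": "send_rows", "data": {"motion": [[-4,0,1,0],[-8,0,2,0],[-12,0,3,0],[-15,0,3,0],[-15,0,3,0]]}}

```text
time_s: 5.0
ee_pos: [0.4819, -0.1159, 0.0948]
ee_rot: [-3.138, 0.085, -0.004]
contact_force: [4.4, 4.4, 0.1]
gripper_width: 0.0528
gripper_force: 22.2
```

Run:
```python
from h import *
a=manip.capture("side")[200:380,180:380]; w=manip.capture("wrist")[240:420,180:480]
a=cv2.resize(a,None,fx=2.2,fy=2.2,interpolation=2);w=cv2.resize(w,None,fx=1.1,fy=1.1)
o=np.zeros((max(a.shape[0],w.shape[0]),a.shape[1]+w.shape[1],3),np.uint8);o[:a.shape[0],:a.shape[1]]=a;o[:w.shape[0],a.shape[1]:]=w
cv2.imwrite("pics/c3.png",o);print(o.shape)
```

```text
(396, 770, 3)
```

View pics/c3.png

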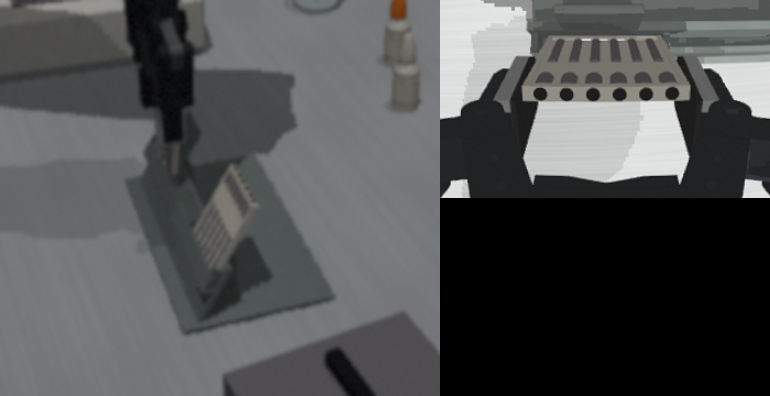

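The wrist crop shows the card turned, with its back face now visible and mouths at (520–690, 94). I'll lift it and measure the tilt.

Call:
{"op": "send_rows", "data": {"motion": [[0,0,10,0],[0,0,25,0],[0,0,45,0],[0,0,70,0],[0,0,95,0],[0,0,115,0],[0,0,125,0],[0,0,125,0]]}}

```text
time_s: 5.9
ee_pos: [0.4813, -0.1173, 0.2206]
ee_rot: [3.139, -0.086, 0.002]
contact_force: [0.9, 0.5, -0.0]
gripper_width: 0.0523
gripper_force: 24.0
```

Run:
```python
from h import *
import pickle
m=manip.camera_model("wrist");im=manip.capture("wrist");s=manip.observe();print(s["ee_pos"],s["ee_rot"])
cv2.imwrite("pics/w4.png",im);pickle.dump((m,s),open("w4.pkl","wb"))
for d in manip.cut_out("wrist","card_a"):
    c=max(cv2.findContours(d["mask"].astype(np.uint8),0,1)[0],key=cv2.contourArea)
    print(d["conf"],d["pixel"],d["mask"].sum(),cv2.approxPolyDP(c,3,True).reshape(-1,2).tolist())
a=im[230:410,170:490];cv2.imwrite("pics/w4v.png",cv2.resize(a,None,fx=2.5,fy=2.5,interpolation=2))
```

```text
[ 0.48077028 -0.11699614  0.21936459] [ 3.13942736e+00 -8.59191112e-02 -5.90542258e-04]
0.83 [330.1, 303.1] 8360 [[407, 317], [381, 269], [280, 269], [259, 308], [255, 329], [406, 328]]
0.56 [475.4, 210.2] 2212 [[435, 225], [489, 227], [516, 207], [520, 197], [457, 194], [437, 216]]
0.18 [56.6, 236.6] 21722 [[0, 137], [0, 208], [19, 210], [18, 215], [0, 222], [0, 245], [22, 245], [26, 251], [8, 262], [26, 264], [29, 268], [0, 285], [0, 296], [35, 301], [6, 325], [8, 337], [97, 359], [119, 336], [102, 227], [99, 130], [57, 128]]
```

View pics/w4v.png

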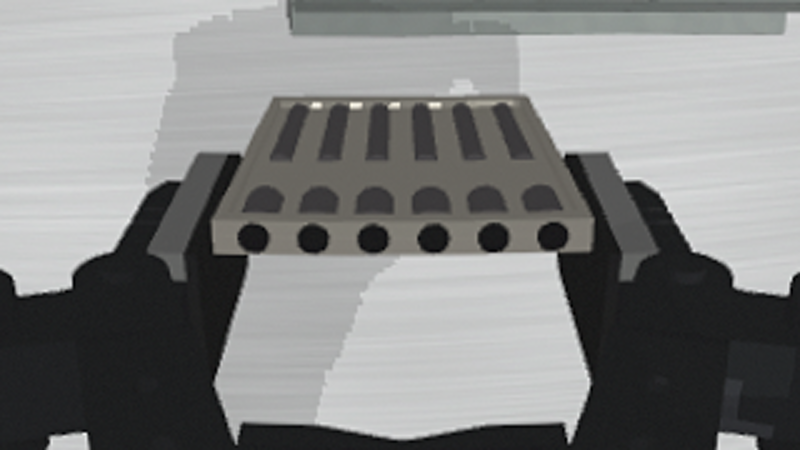

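The crop shows the back face's corners at (273,96), (529,96), (218,217) and (594,217), with the front top edge at row 252. I'll fit the card's pose from these.

```bash
cat >> h.py <<'E'
def fitcard(m,crop,scale,off,yaw0):
    # crop pts order: backbottom L,R, backtop L,R, fronttop L,R ; left=+y
    P=np.array(crop)/scale+off
    L=np.array([[.0025,.0265,0],[.0025,-.0265,0],[.0025,.0265,.07],[.0025,-.0265,.07],[-.0025,.0265,.07],[-.0025,-.0265,.07]])
    def f(v):return (proj(m,(Ro.from_euler("zyx",v[3:]).as_matrix()@L.T).T+v[:3],True)-P).ravel()
    ee=manip.observe()["ee_pos"]
    r=least_squares(f,[ee[0],ee[1],ee[2]-.05,yaw0,0,0]);return r
E
python3 - <<'E'
from h import *
import pickle
np.set_printoptions(precision=4,suppress=True)
m,s=pickle.load(open("w4.pkl","rb"))
r=fitcard(m,[(273,96),(529,96),(218,217),(594,217),(213,252),(592,252)],2.5,[170,230],-.05)
print("foot",r.x[:3],"yaw,pitch,roll",np.rad2deg(r.x[3:]),r.fun, "rel",r.x[:3]-s["ee_pos"])
E
```

```text
foot [ 0.4815 -0.1172  0.1596] yaw,pitch,roll [-3.5244  5.1486  0.6149] [ 0.9471 -0.1107 -0.9962  0.1101 -1.651   0.4065  0.3478  0.4951  1.1904
 -0.4697  0.1671 -0.4362] rel [ 0.0007 -0.0002 -0.0597]
```

Call:
{"op": "send_rows", "data": {"motion": [[-5,10,20,0],[-15,40,40,-1],[-25,80,60,-2],[-35,120,60,-3],[-45,160,60,-4],[-55,200,60,-5],[-65,240,60,-6],[-75,280,60,-6],[-80,305,60,-6],[-80,317,60,-6]]}}

```text
time_s: 7.0
ee_pos: [0.3939, 0.0327, 0.2792]
ee_rot: [-3.097, 0.166, -0.001]
contact_force: [-0.3, -0.2, 0.1]
gripper_width: 0.0528
gripper_force: 24.0
```

Call:
{"op": "send_rows", "data": {"motion": [[0,0,0,0],[0,0,0,0],[0,0,0,0]]}}

```text
time_s: 7.3
ee_pos: [0.3948, 0.0333, 0.2794]
ee_rot: [-3.097, 0.164, -0.002]
contact_force: [-0.4, 0.5, -0.1]
gripper_width: 0.0525
gripper_force: 24.0
```

Run:
```python
from h import *
import pickle
m=manip.camera_model("wrist");im=manip.capture("wrist");s=manip.observe();print(s["ee_pos"],s["ee_rot"],s["time_s"])
cv2.imwrite("pics/w5.png",im);pickle.dump((m,s),open("w5.pkl","wb"))
for n in ["incubator","inside1"]:
  for d in manip.cut_out("wrist",n):print(n,d["conf"],d["pixel"],d["mask"].sum())
cv2.imwrite("pics/w5v.png",cv2.resize(im,(800,600)))
```

```text
[0.39477952 0.03334911 0.27934547] [-3.09684677e+00  1.63428826e-01 -2.02143796e-03] 7.35
incubator 0.96 [182.9, 147.7] 28924
inside1 0.85 [140.3, 140.7] 650
inside1 0.67 [138.4, 163.0] 508
inside1 0.65 [139.5, 100.5] 875
inside1 0.61 [141.7, 201.7] 845
```

View pics/w5v.png

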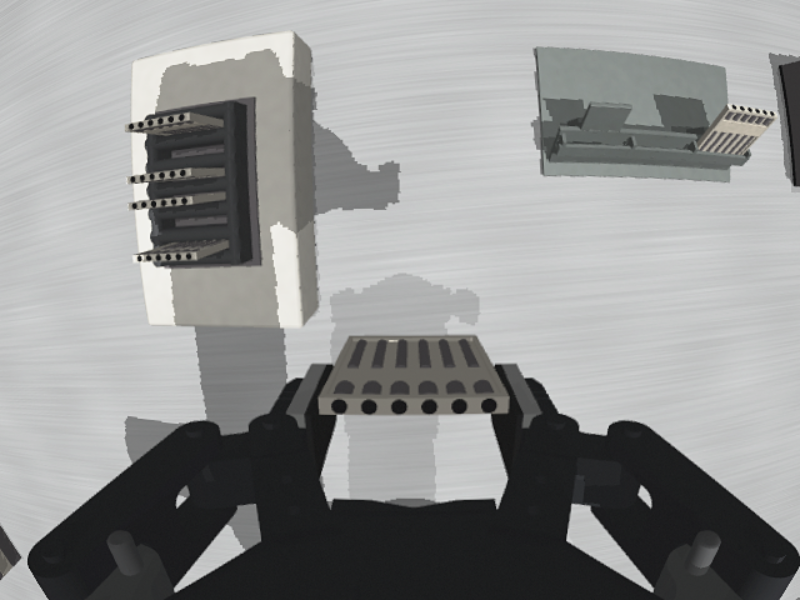

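The picture shows the incubator at the left with cards at rows 125, 175, 203 and 257, so slots 2 and 5 are empty. The move stopped short in y, so I'll get closer and measure.

Call:
{"op": "send_rows", "data": {"motion": [[0,25,0,-1],[0,50,0,-2],[0,75,0,-3],[0,100,0,-3],[0,125,0,-3],[0,145,0,-3],[0,160,0,-3],[0,160,0,-3],[0,160,0,-3],[0,160,0,-3]]}}

```text
time_s: 8.45
ee_pos: [0.3795, 0.0467, 0.2793]
ee_rot: [-3.056, 0.162, -0.003]
contact_force: [-0.1, -0.7, -0.3]
gripper_width: 0.0526
gripper_force: 24.0
```

Run:
```python
from h import *
import pickle
m=manip.camera_model("wrist");im=manip.capture("wrist");s=manip.observe();print(s["ee_pos"],s["ee_rot"],s["time_s"])
cv2.imwrite("pics/w6.png",im);pickle.dump((m,s),open("w6.pkl","wb"))
for d in manip.cut_out("wrist","inside1"):
    x,y=np.where(d["mask"])[::-1];print(d["conf"],d["pixel"],x.min(),x.max(),y.min(),y.max())
a=im[20:270,150:490];cv2.imwrite("pics/w6v.png",cv2.resize(a,None,fx=2.35,fy=2.35,interpolation=2))
```

```text
[0.379466   0.04671147 0.27932134] [-3.05633955  0.16197326 -0.00331419] 8.5
0.93 [162.3, 181.3] 125 201 172 188
0.92 [161.9, 138.5] 123 200 133 145
0.59 [161.7, 119.6] 122 200 113 125
0.45 [331.1, 303.6] 255 407 268 332
```

View pics/w6v.png

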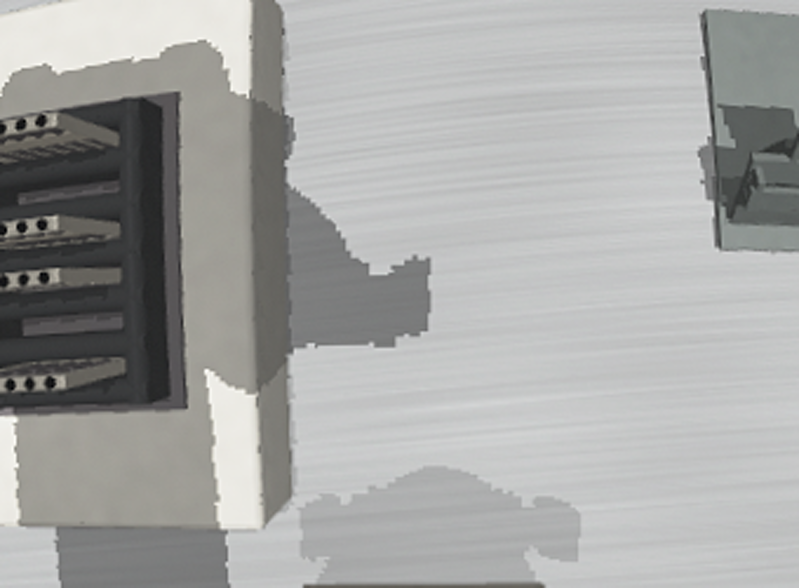

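Both the position and the tilt show joint 6 at its limit (q6 ≈ 3.14). I'll turn the tool half round (+180°), which gives the same grasp and moves the camera to the other side.

Call:
{"op": "send_rows", "data": {"motion": [[0,0,0,8.5],[0,0,0,17],[0,0,0,25.5],[0,0,0,34],[0,0,0,42.5],[0,0,0,51],[0,0,0,59.5],[0,0,0,68],[0,0,0,76.5],[0,0,0,85]]}}

```text
time_s: 9.55
ee_pos: [0.3797, 0.0467, 0.2793]
ee_rot: [-2.371, -1.965, 0.082]
contact_force: [0.0, -0.2, 0.6]
gripper_width: 0.0521
gripper_force: 24.0
```

Run:
```python
from h import *
s=manip.observe();R=Ro.from_rotvec(s["ee_rot"]).as_matrix();print(s["ee_pos"],np.degrees(np.arctan2(R[1,0],R[0,0])),R[:,2],s["joint_positions"],s["time_s"])
```

```text
[0.37972535 0.04668963 0.27928747] 79.28492763320071 [-0.07990341  0.01308613 -0.99671671] [-0.05084402  0.04855179 -0.26548076  1.33731935  0.00900848  1.70668383] 9.55
```

The clipped target left the tool leaning 4.6°. I can try to undo that by reaching past the far limit, where clipping should tip it outwards. The height is clear of everything on the bench.

Call:
{"op": "send_rows", "data": {"motion": [[30,0,0,8],[75,0,0,8],[120,0,0,8],[165,0,0,8],[210,0,0,8],[255,0,0,8],[295,0,0,8],[325,0,0,8],[340,0,0,8],[345,0,0,8]]}}

```text
time_s: 10.55
ee_pos: [0.7258, 0.0466, 0.2768]
ee_rot: [-2.237, -2.12, 0.09]
contact_force: [0.3, -0.1, -0.7]
gripper_width: 0.0525
gripper_force: 24.0
```

Call:
{"op": "send_rows", "data": {"motion": [[20,0,0,0],[40,0,0,0],[50,0,0,0]]}}

```text
time_s: 10.85
ee_pos: [0.7508, 0.0452, 0.2637]
ee_rot: [-2.252, -2.134, 0.055]
contact_force: [0.2, 0.5, 0.2]
gripper_width: 0.0526
gripper_force: 24.0
```

```bash
cat > st.py <<'E'
from h import *
np.set_printoptions(precision=4,suppress=True)
s=manip.observe();R=Ro.from_rotvec(s["ee_rot"]).as_matrix();print(s["ee_pos"],"head",np.degrees(np.arctan2(R[1,0],R[0,0])),R[:,2],s["joint_positions"],s["time_s"])
E
python3 st.py
```

```text
[0.7508 0.0452 0.2637] head 86.9216674771605 [-0.0522  0.0033 -0.9986] [-0.025   0.9874  1.2192  1.855   0.002   1.5995] 10.85
```

It is working: the lean fell from 0.080 to 0.052. Continuing.

Call:
{"op": "send_rows", "data": {"motion": [[20,0,0,0],[40,0,0,0],[60,0,0,0],[60,0,0,0]]}}

```text
time_s: 11.25
ee_pos: [0.7771, 0.0433, 0.2469]
ee_rot: [-2.272, -2.153, 0.009]
contact_force: [-0.6, 0.0, 0.4]
gripper_width: 0.0522
gripper_force: 24.0
```

```bash
python3 st.py
```

```text
[0.7771 0.0433 0.2469] head 86.91042830504905 [-0.0119  0.0044 -0.9999] [-0.0273  1.0084  1.2195  1.7939  0.0041  1.5974] 11.25
```

Call:
{"op": "send_rows", "data": {"motion": [[10,0,0,0],[17,0,0,0],[17,0,0,0]]}}

```text
time_s: 11.55
ee_pos: [0.7841, 0.043, 0.2423]
ee_rot: [-2.277, -2.158, -0.004]
contact_force: [-0.8, -1.0, -0.7]
gripper_width: 0.0525
gripper_force: 24.0
```

```bash
python3 st.py
python3 - <<'E'
from h import *
np.set_printoptions(precision=4,suppress=True)
import pickle
m,s=pickle.load(open("w5.pkl","rb"))
# incubator from w5: housing top corners(z .065) & block top right edge
for p,z in [((134,60),.065),((293,31),.065),((303,327),.065),((150,325),.065)]:print(onz(m,np.array(p)*.8,z,True))
E
```

```text
[0.7841 0.043  0.2423] head 86.91868819153916 [-0.0014  0.0047 -1.    ] [-0.0277  1.0143  1.2196  1.7776  0.0047  1.5969] 11.55
[0.6032 0.2551 0.065 ]
[0.5881 0.1114 0.065 ]
[0.3593 0.1332 0.065 ]
[0.3728 0.2782 0.065 ]
```

Call:
{"op": "send_rows", "data": {"motion": [[-20,5,20,8],[-45,25,38,16],[-75,45,38,24.5],[-105,65,38,33],[-130,85,38,41.5],[-150,105,38,50],[-170,120,38,58.5],[-190,135,38,67],[-204,147,38,75.5],[-204,147,38,84]]}}

```text
time_s: 12.55
ee_pos: [0.5779, 0.1917, 0.2816]
ee_rot: [-0.234, -3.128, 0.001]
contact_force: [0.0, 0.0, 0.4]
gripper_width: 0.0523
gripper_force: 24.0
```

Call:
{"op": "send_rows", "data": {"motion": [[0,0,0,3.5],[0,0,0,3.5],[0,0,0,3.5]]}}

```text
time_s: 12.85
ee_pos: [0.5799, 0.19, 0.2808]
ee_rot: [-0.155, -3.133, 0.002]
contact_force: [0.5, 0.5, 0.2]
gripper_width: 0.0522
gripper_force: 24.0
```

```bash
python3 st.py
python3 - <<'E'
from h import *
import pickle
m=manip.camera_model("wrist");im=manip.capture("wrist");s=manip.observe()
cv2.imwrite("pics/w7.png",im);pickle.dump((m,s),open("w7.pkl","wb"))
for d in manip.cut_out("wrist","inside1"):
    x,y=np.where(d["mask"])[::-1];print(d["conf"],d["pixel"],x.min(),x.max(),y.min(),y.max())
cv2.imwrite("pics/w7v.png",cv2.resize(im[60:420,80:560],None,fx=1.66,fy=1.66,interpolation=2))
E
```

```text
[0.5799 0.19   0.2808] head 174.34099741158877 [-0.0044 -0.0012 -1.    ] [ 0.2128  0.4545  0.2764  1.3972 -0.0002  0.3115] 12.85
0.93 [326.0, 96.3] 291 364 86 103
0.93 [326.9, 162.1] 292 365 158 168
0.64 [325.3, 115.7] 291 365 111 123
0.62 [324.9, 49.6] 291 363 39 61
0.45 [333.0, 127.4] 247 410 0 237
```

View pics/w7v.png

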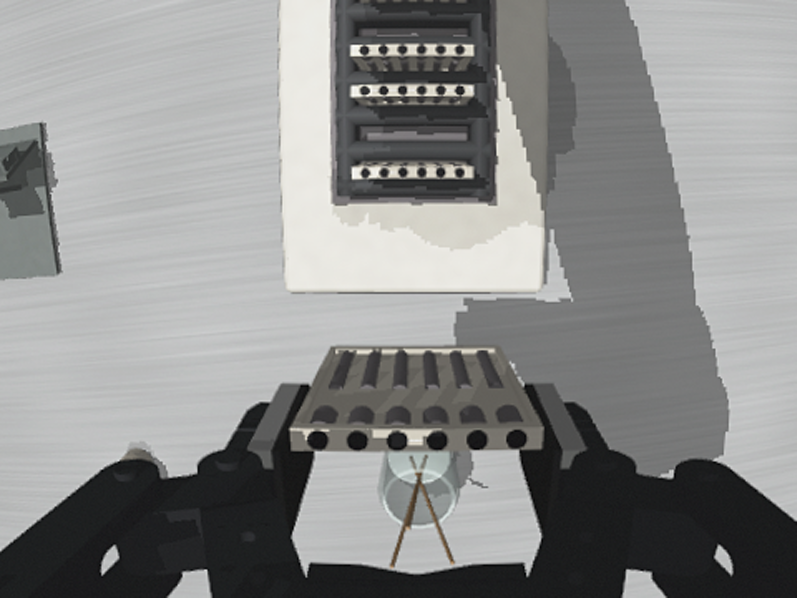

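The picture shows the incubator aligned with the tool. Standing cards 3, 4 and 6 have mouth lines at crop rows 49, 91 and 172 (columns 350–475), and slot 5 is empty at row 133. The held card spans (290–544, 430–450), and the jar is behind.

Run:
```python
from h import *
import pickle
np.set_printoptions(precision=4,suppress=True)
m,s=pickle.load(open("w7.pkl","rb"))
px=lambda p:np.array(p)/1.66+[80,60]
for k,p in [(3,(412,49)),(4,(412,91)),(6,(412.5,172))]:
    print(k,onz(m,px(p),.135,True), onz(m,px((350,p[1])),.135,True)[1],onz(m,px((475,p[1])),.135,True)[1])
print("block end",onz(m,px((333,203)),.092,True),onz(m,px((495,203)),.092,True))
print("slot5 floor",[onz(m,px(p),.065,True) for p in [(361,134),(467,134)]])
print("housing",[onz(m,px(p),.065,True) for p in [(286,290),(544,290)]])
r=fitcard(m,[(331,346),(504,346),(290,430),(544,429),(290,450),(544,450)],1.66,[80,60],np.pi-.1)
print("card foot",r.x[:3],np.rad2deg(r.x[3:]),"rel",r.x[:3]-s["ee_pos"],r.fun)
```

```text
3 [0.4725 0.1987 0.135 ] 0.17219077242218622 0.22559020098328297
4 [0.4909 0.1968 0.135 ] 0.1702967684805216 0.2237551452370381
6 [0.5261 0.1935 0.135 ] 0.16643626080823914 0.22047845197335042
block end [0.5397 0.1511 0.092 ] [0.548  0.2331 0.092 ]
slot5 floor [array([0.506 , 0.1668, 0.065 ]), array([0.5118, 0.2241, 0.065 ])]
housing [array([0.5886, 0.1134, 0.065 ]), array([0.6034, 0.2609, 0.065 ])]
card foot [0.5778 0.1904 0.2217] [174.4254  -4.946   -0.3908] rel [-0.0022  0.0005 -0.0591] [ 1.4116  0.0445 -1.4216 -0.1662 -0.7394 -0.5976  0.7085 -0.232   0.2437
  0.5812 -0.2035  0.3662]
```

Call:
{"op": "send_rows", "data": {"motion": [[-25,2,0,0],[-50,4,-10,0],[-66,5,-30,0],[-70,5,-50,0],[-70,5,-70,0],[-70,5,-85,0],[-70,5,-100,0],[-70,5,-110,0],[-70,5,-118,0],[-70,5,-118,0]]}}

```text
time_s: 13.95
ee_pos: [0.5094, 0.1948, 0.1616]
ee_rot: [-0.153, -3.131, 0.003]
contact_force: [-0.7, 0.1, 0.1]
gripper_width: 0.0522
gripper_force: 24.0
```

Call:
{"op": "send_rows", "data": {"motion": [[0,0,-3,0],[0,0,-6,0],[0,0,-9,0],[0,0,-12,0],[0,0,-15,0],[0,0,-15,0]]}}

```text
time_s: 14.55
ee_pos: [0.5096, 0.1949, 0.1471]
ee_rot: [-0.153, -3.132, 0.003]
contact_force: [0.4, 1.1, -0.5]
gripper_width: 0.0524
gripper_force: 24.0
```

Call:
{"op": "send_rows", "data": {"motion": [[0,0,-3,0],[0,0,-6,0],[0,0,-9,0],[0,0,-12,0],[0,0,-14,0],[0,0,-14,0]]}}

```text
time_s: 15.15
ee_pos: [0.5102, 0.1949, 0.1334]
ee_rot: [-0.153, -3.134, 0.002]
contact_force: [1.4, -0.9, 0.0]
gripper_width: 0.0524
gripper_force: 24.0
```

Call:
{"op": "send_rows", "data": {"motion": [[0,0,-2,0],[0,0,-4,0],[0,0,-6,0],[0,0,-6,0]]}}

```text
time_s: 15.55
ee_pos: [0.5105, 0.195, 0.1276]
ee_rot: [-0.153, -3.134, 0.002]
contact_force: [2.6, 0.0, -2.0]
gripper_width: 0.0524
gripper_force: 24.0
```

Call:
{"op": "send_rows", "data": {"motion": [[0,0,-1,0],[0,0,-2,0],[0,0,-2,0]]}}

```text
time_s: 15.85
ee_pos: [0.5106, 0.195, 0.1259]
ee_rot: [-0.153, -3.135, 0.002]
contact_force: [3.4, 0.2, 0.7]
gripper_width: 0.0523
gripper_force: 24.1
```

Call:
{"op": "send_rows", "data": {"motion": [[0,0,-1,0],[0,0,-1,0]]}}

```text
time_s: 16.05
ee_pos: [0.5107, 0.1951, 0.1249]
ee_rot: [-0.153, -3.135, 0.002]
contact_force: [5.1, -0.9, 1.3]
gripper_width: 0.0528
gripper_force: 24.2
```

Call:
{"op": "send_rows", "data": {"motion": [[1,0,0,0],[1,0,-1,0],[1,0,-1,0]]}}

```text
time_s: 16.35
ee_pos: [0.511, 0.195, 0.1236]
ee_rot: [-0.153, -3.133, 0.002]
contact_force: [2.5, 0.1, 2.6]
gripper_width: 0.0522
gripper_force: 24.3
```

Call:
{"op": "send_rows", "data": {"motion": [[0,0,-1,0],[0,0,-1,0]]}}

```text
time_s: 16.55
ee_pos: [0.5111, 0.195, 0.1235]
ee_rot: [-0.153, -3.134, 0.002]
contact_force: [2.3, -1.2, 7.5]
gripper_width: 0.0524
gripper_force: 24.8
```

Call:
{"op": "send_rows", "data": {"motion": [[0,0,-1,0],[0,0,-1,0]]}}

```text
time_s: 16.75
ee_pos: [0.5112, 0.195, 0.1234]
ee_rot: [-0.153, -3.135, 0.002]
contact_force: [-0.3, -1.8, 14.3]
gripper_width: 0.0525
gripper_force: 25.3
```

The floor was reached at TCP z 0.1235 (predicted 0.1244). Releasing and lifting away.

Call:
{"op": "send_rows", "data": {"motion": [[0,0,1,0],[0,0,1,0],[0,0,1,0],[0,0,1,0],[0,0,1,0],[0,0,1,0]], "claw": 0}}

```text
time_s: 17.35
ee_pos: [0.5106, 0.195, 0.1223]
ee_rot: [-0.153, -3.132, 0.003]
contact_force: [-0.5, -0.8, -0.3]
gripper_width: 0.085
gripper_force: 0.0
```

Call:
{"op": "send_rows", "data": {"motion": [[0,0,10,0],[0,0,30,0],[10,0,60,0],[35,-2,90,0],[60,-3,120,0],[68,-4,150,0],[68,-4,157,0],[68,-4,157,0]]}}

```text
time_s: 18.15
ee_pos: [0.5797, 0.1912, 0.2811]
ee_rot: [-0.153, -3.136, 0.001]
contact_force: [-0.6, -0.0, -0.4]
gripper_width: 0.0857
gripper_force: 0.0
```

```bash
python3 st.py
python3 - <<'E'
from h import *
import pickle
m=manip.camera_model("wrist");im=manip.capture("wrist");s=manip.observe()
cv2.imwrite("pics/w8.png",im);pickle.dump((m,s),open("w8.pkl","wb"))
for n in ["inside1"]:
  for d in manip.cut_out("wrist",n):
    x,y=np.where(d["mask"])[::-1];ym=y.max()
    print(n,round(d["conf"],2),d["pixel"],x.min(),x.max(),y.min(),ym,onz(m,[(x.min()+x.max())/2,y.max()],.135,True))
E
```

```text
[0.5797 0.1912 0.2811] head 174.4148447011611 [-0.0018 -0.0004 -1.    ] [ 0.2147  0.4522  0.2736  1.3939 -0.      0.3122] 18.15
inside1 0.94 [328.1, 95.6] 289 363 86 103 [0.48229896 0.19729419 0.135     ]
inside1 0.92 [322.4, 162.1] 290 362 157 168 [0.52925838 0.19258515 0.135     ]
inside1 0.79 [323.2, 48.9] 290 363 39 60 [0.45046291 0.20080655 0.135     ]
inside1 0.61 [328.2, 114.7] 290 363 111 122 [0.49611614 0.19627361 0.135     ]
```

Run:
```python
from h import *
import pickle
m,s=pickle.load(open("w8.pkl","rb"))
for d in manip.cut_out("wrist","card_a"):
    x,y=np.where(d["mask"])[::-1]
    print(round(d["conf"],2),d["pixel"],x.min(),x.max(),y.min(),y.max(),onz(m,[(x.min()+x.max())/2,y.max()],.135,True))
im=cv2.imread("pics/w8.png",0);print(im[60:180,327].tolist())
```

```text
0.56 [326.6, 134.6] 289 362 127 143 [0.51118647 0.19404605 0.135     ]
0.44 [7.0, 181.3] 0 14 172 195 [ 0.50496887 -0.12212733  0.135     ]
[70, 42, 39, 40, 42, 43, 48, 65, 60, 56, 50, 41, 33, 33, 34, 33, 40, 68, 63, 71, 117, 70, 62, 66, 66, 84, 152, 201, 198, 200, 199, 199, 175, 115, 78, 81, 82, 81, 81, 82, 96, 92, 51, 39, 42, 41, 44, 42, 50, 62, 128, 195, 197, 197, 198, 196, 194, 153, 75, 80, 96, 110, 85, 46, 39, 38, 34, 112, 180, 203, 199, 198, 201, 197, 170, 76, 107, 88, 85, 82, 81, 104, 104, 75, 42, 36, 47, 70, 72, 73, 70, 65, 63, 57, 51, 47, 72, 109, 132, 164, 180, 190, 194, 199, 197, 193, 173, 72, 37, 43, 44, 40, 59, 64, 59, 53, 46, 57, 110, 109]
```

Card one stands in slot 5. Now the second card, staying in the flipped orientation.

Call:
{"op": "send_rows", "data": {"motion": [[-5,-25,0,0],[-12,-65,0,0.5],[-20,-110,0,1],[-30,-155,0,1.5],[-40,-200,0,2],[-50,-245,0,2.4],[-60,-290,-15,2.4],[-70,-335,-30,2.4],[-78,-380,-45,2.4],[-80,-410,-60,2.4]], "claw": 0}}

```text
time_s: 19.3
ee_pos: [0.4965, -0.2207, 0.2175]
ee_rot: [-0.09, -3.133, 0.001]
contact_force: [0.0, 0.6, -0.1]
gripper_width: 0.0858
gripper_force: 0.0
```

Call:
{"op": "send_rows", "data": {"motion": [[0,-10,-10,0],[0,-15,-20,0],[0,-15,-20,0],[0,-15,-20,0]]}}

```text
time_s: 19.7
ee_pos: [0.4989, -0.2325, 0.1994]
ee_rot: [-0.084, -3.135, 0.001]
contact_force: [0.5, -0.2, -0.5]
gripper_width: 0.0853
gripper_force: 0.0
```

```bash
python3 st.py
python3 - <<'E'
from h import *
m=manip.camera_model("wrist");im=manip.capture("wrist");cv2.imwrite("pics/w9.png",im)
for n in ["card_b"]:
  for d in manip.cut_out("wrist",n):
    x,y=np.where(d["mask"])[::-1];r=y.max();c=x[y>r-3]
    print(round(d["conf"],2),d["pixel"],x.min(),x.max(),y.min(),r,c.min(),c.max(),onz(m,[x.min(),r],.0926,True),onz(m,[x.max(),r],.0926,True))
E
```

```text
[ 0.4989 -0.2325  0.1994] head 176.91686243508127 [-0.0054 -0.0005 -1.    ] [-0.5497  0.3503 -0.0913  1.1336 -0.0032 -0.4959] 19.7
0.62 [328.5, 233.9] 288 368 201 265 288 367 [ 0.50672601 -0.26111307  0.0926    ] [ 0.50958647 -0.20878044  0.0926    ]
```

Call:
{"op": "send_rows", "data": {"motion": [[0,-2,-30,0],[0,-2,-60,0],[0,-2,-80,0],[0,-2,-95,0],[0,-2,-108,0],[0,-2,-117,0],[0,-2,-117,0],[0,-2,-117,0]]}}

```text
time_s: 20.6
ee_pos: [0.4994, -0.2359, 0.0832]
ee_rot: [-0.086, -3.136, 0.003]
contact_force: [0.5, -0.1, 0.6]
gripper_width: 0.0859
gripper_force: 0.0
```

Call:
{"op": "send_rows", "data": {"motion": [[0,0,0,0],[0,0,0,0],[0,0,0,0],[0,0,0,0],[0,0,0,0],[0,0,0,0]], "claw": 1, "force": 20}}

```text
time_s: 21.2
ee_pos: [0.4995, -0.2363, 0.0834]
ee_rot: [-0.087, -3.137, 0.003]
contact_force: [-0.3, 1.4, 5.5]
gripper_width: 0.0528
gripper_force: 21.0
```

Call:
{"op": "send_rows", "data": {"motion": [[1,0,2,0],[2,0,4,0],[3,0,5,0],[3,0,5,0]]}}

```text
time_s: 21.6
ee_pos: [0.5019, -0.236, 0.0875]
ee_rot: [-0.087, -3.135, 0.003]
contact_force: [-0.4, -0.1, 0.3]
gripper_width: 0.0526
gripper_force: 21.2
```

Call:
{"op": "send_rows", "data": {"motion": [[-4,0,2,0],[-8,0,3,0],[-12,0,4,0],[-12,0,4,0]]}}

```text
time_s: 22.0
ee_pos: [0.4904, -0.236, 0.0922]
ee_rot: [-0.087, -3.138, 0.002]
contact_force: [4.8, 1.5, 0.6]
gripper_width: 0.0527
gripper_force: 21.9
```

Call:
{"op": "send_rows", "data": {"motion": [[-4,0,1,0],[-8,0,2,0],[-12,0,3,0],[-15,0,3,0],[-15,0,3,0]]}}

```text
time_s: 22.5
ee_pos: [0.4753, -0.2354, 0.0949]
ee_rot: [-0.087, -3.137, 0.0]
contact_force: [5.3, 3.6, 0.9]
gripper_width: 0.0529
gripper_force: 22.2
```

Call:
{"op": "send_rows", "data": {"motion": [[0,0,10,0],[0,0,25,0],[0,0,50,0],[0,0,80,0],[0,5,115,0],[0,20,145,0],[0,45,165,0],[0,80,175,0],[0,120,175,-0.5],[0,160,175,-1]]}}

```text
time_s: 23.5
ee_pos: [0.4736, -0.0756, 0.2702]
ee_rot: [-0.117, -3.133, 0.006]
contact_force: [0.6, 0.3, -0.3]
gripper_width: 0.0524
gripper_force: 24.9
```

Call:
{"op": "send_rows", "data": {"motion": [[-2,40,0,-0.5],[-4,80,0,-1],[-8,120,0,-1.4],[-12,160,0,-1.4],[-16,200,0,-1.4],[-20,240,0,-1.4],[-22,265,0,-1.4],[-22,275,0,-1.4],[-22,275,0,-1.4],[-22,275,0,-1.4]]}}

```text
time_s: 24.5
ee_pos: [0.4527, 0.1977, 0.2695]
ee_rot: [-0.154, -3.133, 0.005]
contact_force: [-0.7, 0.5, 0.4]
gripper_width: 0.0525
gripper_force: 24.9
```

```bash
python3 st.py
python3 - <<'E'
from h import *
import pickle
m=manip.camera_model("wrist");im=manip.capture("wrist");cv2.imwrite("pics/w10.png",im);pickle.dump(m,open("w10.pkl","wb"))
ee=manip.observe()["ee_pos"]
for d in manip.cut_out("wrist","card_b"):
    c=max(cv2.findContours(d["mask"].astype(np.uint8),0,1)[0],key=cv2.contourArea)
    print(round(d["conf"],2),d["pixel"],d["mask"].sum(),cv2.approxPolyDP(c,3,True).reshape(-1,2).tolist())
g=cv2.cvtColor(im,6);print(g[255:345,300].tolist());print(g[255:345,331].tolist())
E
```

```text
[0.4527 0.1977 0.2695] head 174.37503704295568 [-0.0054 -0.003  -1.    ] [ 0.2841  0.2126 -0.0957  1.2685 -0.0014  0.3823] 24.5
0.97 [331.9, 326.2] 11877 [[381, 276], [282, 276], [260, 344], [260, 365], [279, 369], [400, 367], [401, 345]]
0.43 [63.1, 280.0] 8737 [[129, 321], [111, 236], [16, 243], [13, 255], [0, 267], [6, 280], [0, 296], [10, 297], [22, 286], [34, 317]]
[88, 93, 104, 106, 112, 112, 122, 180, 247, 243, 239, 240, 245, 228, 93, 52, 56, 57, 60, 75, 94, 102, 102, 110, 117, 116, 107, 101, 102, 102, 101, 102, 102, 102, 102, 102, 103, 102, 101, 101, 101, 99, 101, 101, 99, 88, 90, 79, 68, 65, 60, 53, 53, 55, 56, 56, 56, 54, 62, 87, 109, 108, 110, 110, 108, 107, 106, 108, 111, 111, 111, 113, 112, 114, 110, 110, 110, 109, 116, 122, 115, 86, 55, 57, 58, 58, 58, 58, 59, 57]
[106, 113, 73, 58, 55, 62, 90, 114, 87, 34, 23, 21, 63, 85, 76, 51, 62, 98, 104, 112, 113, 99, 103, 164, 202, 195, 159, 123, 127, 127, 129, 107, 100, 102, 101, 102, 101, 102, 101, 102, 102, 101, 101, 102, 101, 102, 103, 101, 101, 102, 101, 102, 101, 102, 102, 101, 101, 101, 102, 104, 106, 106, 107, 108, 108, 107, 107, 108, 105, 105, 106, 108, 107, 106, 105, 104, 104, 105, 108, 117, 116, 101, 101, 101, 101, 101, 101, 102, 100, 101]
```

Run:
```python
from h import *
import pickle
np.set_printoptions(precision=4,suppress=True)
m=pickle.load(open("w10.pkl","rb"))
r=fitcard(m,[(282,276),(381,276),(260,344),(401,345),(260,366),(400,367)],1,[0,0],np.pi-.1)
print(r.x[:3],np.rad2deg(r.x[3:]),r.x[:3]-manip.observe()["ee_pos"],r.fun)
im=cv2.imread("pics/w10.png")
cv2.imwrite("pics/w10v.png",cv2.resize(im[150:390,200:460],None,fx=2.3,fy=2.3,interpolation=2))
```

```text
[0.4567 0.1974 0.2055] [174.2032   2.689    0.5653] [ 0.0037 -0.0001 -0.0641] [ 0.3807  0.1357 -0.3517  0.5607 -1.2617  5.4934  0.7596  5.3646 -0.0378
 -5.7426  0.5165 -5.8578]
```

View pics/w10v.png

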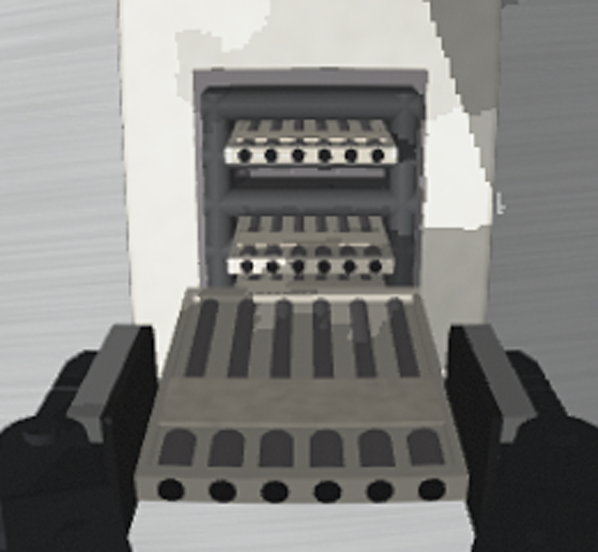

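The last picture shows the held card with foot corners at (186,290) and (420,290), top edges at rows 475 and 500, and cards 1 and 3 above it.

Run:
```python
from h import *
import pickle
np.set_printoptions(precision=4,suppress=True)
m=pickle.load(open("w10.pkl","rb"))
r=fitcard(m,[(186,290),(420,290),(136,475),(468,474),(136,501),(468,499)],2.3,[200,150],np.pi-.1)
print(r.x[:3],np.rad2deg(r.x[3:]),r.x[:3]-manip.observe()["ee_pos"],r.fun)
for y in (156,267):print(onz(m,np.array([311,y])/2.3+[200,150],.135,True))
```

```text
[0.4552 0.1977 0.2092] [174.6714   4.5094   0.5109] [ 0.0022  0.0002 -0.0604] [ 0.694   0.2221 -0.7647 -0.2537 -0.8871  0.2697  0.836   0.249   0.5755
 -0.4699 -0.4584 -0.0235]
[0.4367 0.2019 0.135 ]
[0.4725 0.1985 0.135 ]
```

Call:
{"op": "send_rows", "data": {"motion": [[0,2.5,-20,0],[0,2.5,-40,0],[0,2.5,-60,0],[0,2.5,-75,0],[0,2.5,-90,0],[0,2.5,-100,0],[0,2.5,-107,0],[0,2.5,-107,0]]}}

```text
time_s: 25.4
ee_pos: [0.4525, 0.2008, 0.1619]
ee_rot: [-0.154, -3.132, 0.003]
contact_force: [-0.4, 0.8, 0.7]
gripper_width: 0.0524
gripper_force: 24.9
```

Call:
{"op": "send_rows", "data": {"motion": [[0,0,-3,0],[0,0,-6,0],[0,0,-9,0],[0,0,-12,0],[0,0,-15,0],[0,0,-15,0]]}}

```text
time_s: 26.0
ee_pos: [0.4526, 0.2014, 0.1471]
ee_rot: [-0.152, -3.132, 0.003]
contact_force: [0.0, 0.2, -0.2]
gripper_width: 0.0522
gripper_force: 24.9
```

Call:
{"op": "send_rows", "data": {"motion": [[0,0,-3,0],[0,0,-6,0],[0,0,-9,0],[0,0,-12,0],[0,0,-14,0],[0,0,-14,0]]}}

```text
time_s: 26.6
ee_pos: [0.4527, 0.2014, 0.1332]
ee_rot: [-0.153, -3.133, 0.003]
contact_force: [-0.2, 0.1, -0.2]
gripper_width: 0.0525
gripper_force: 24.9
```

Call:
{"op": "send_rows", "data": {"motion": [[0,0,-2,0],[0,0,-4,0],[0,0,-6,0],[0,0,-7,0],[0,0,-7,0]]}}

```text
time_s: 27.1
ee_pos: [0.4527, 0.2014, 0.1263]
ee_rot: [-0.153, -3.133, 0.003]
contact_force: [-0.9, 0.0, -0.0]
gripper_width: 0.052
gripper_force: 24.9
```

Call:
{"op": "send_rows", "data": {"motion": [[0,0,-1,0],[0,0,-2,0],[0,0,-2,0]]}}

```text
time_s: 27.4
ee_pos: [0.4526, 0.2015, 0.1244]
ee_rot: [-0.153, -3.133, 0.002]
contact_force: [-1.3, -0.1, -0.3]
gripper_width: 0.0523
gripper_force: 24.8
```

Call:
{"op": "send_rows", "data": {"motion": [[0,0,-1,0],[0,0,-1,0]]}}

```text
time_s: 27.6
ee_pos: [0.4527, 0.2015, 0.1238]
ee_rot: [-0.153, -3.133, 0.002]
contact_force: [-3.2, 0.2, 3.5]
gripper_width: 0.0523
gripper_force: 25.1
```

Call:
{"op": "send_rows", "data": {"motion": [[0,0,-1,0],[0,0,-1,0]]}}

```text
time_s: 27.8
ee_pos: [0.4528, 0.2015, 0.1237]
ee_rot: [-0.153, -3.134, 0.002]
contact_force: [-5.2, 0.2, 10.5]
gripper_width: 0.0523
gripper_force: 25.8
```

Call:
{"op": "send_rows", "data": {"motion": [[0,0,1,0],[0,0,1,0],[0,0,1,0],[0,0,1,0],[0,0,1,0],[0,0,1,0]], "claw": 0}}

```text
time_s: 28.4
ee_pos: [0.4529, 0.2015, 0.1235]
ee_rot: [-0.153, -3.133, 0.002]
contact_force: [0.8, -0.2, 0.7]
gripper_width: 0.0855
gripper_force: 0.0
```

Call:
{"op": "send_rows", "data": {"motion": [[0,0,10,0],[0,0,30,0],[0,0,60,0],[25,-2,90,0],[60,-5,120,0],[95,-8,150,0],[127,-10,157,0],[127,-10,157,0],[127,-10,157,0]]}}

```text
time_s: 29.3
ee_pos: [0.5802, 0.1914, 0.2806]
ee_rot: [-0.154, -3.133, 0.002]
contact_force: [-0.8, 1.4, 0.6]
gripper_width: 0.0854
gripper_force: 0.0
```

```bash
python3 st.py
python3 - <<'E'
from h import *
np.set_printoptions(precision=4,suppress=True)
m=manip.camera_model("wrist");im=manip.capture("wrist");cv2.imwrite("pics/w11.png",im)
for n in ["inside1","card_b"]:
  for d in manip.cut_out("wrist",n):
    x,y=np.where(d["mask"])[::-1]
    print(n,round(d["conf"],2),d["pixel"],x.min(),x.max(),y.min(),y.max(),onz(m,[x.min(),y.max()-3],.135,True),onz(m,[x.max(),y.max()-3],.135,True))
print(cv2.cvtColor(im,6)[20:180,327].tolist())
im=manip.capture("side")
s=manip.camera_model("side")
for n in ["inside1","card_b"]:
  for d in manip.cut_out("side",n):
    x,y=np.where(d["mask"])[::-1];print("side",n,round(d["conf"],2),d["pixel"],y.min(),y.max())
E
```

```text
[0.5802 0.1914 0.2806] head 174.38943307585873 [-0.005  -0.0011 -1.    ] [ 0.2148  0.4567  0.2791  1.3984 -0.      0.3127] 29.3
inside1 0.78 [322.6, 160.0] 289 362 156 168 [0.5242 0.1663 0.135 ] [0.5296 0.2187 0.135 ]
inside1 0.76 [328.3, 93.5] 289 362 86 103 [0.4771 0.1714 0.135 ] [0.4825 0.2231 0.135 ]
inside1 0.74 [322.2, 116.1] 290 363 111 122 [0.4911 0.1707 0.135 ] [0.4964 0.2225 0.135 ]
inside1 0.65 [322.8, 50.1] 289 363 38 61 [0.4458 0.1744 0.135 ] [0.4513 0.227  0.135 ]
inside1 0.43 [326.7, 122.5] 245 409 0 237 [0.5718 0.1265 0.135 ] [0.5841 0.2501 0.135 ]
card_b 0.86 [329.4, 77.3] 291 366 69 82 [0.4618 0.1744 0.135 ] [0.4672 0.2275 0.135 ]
card_b 0.74 [326.6, 133.0] 289 362 127 144 [0.5069 0.1683 0.135 ] [0.5122 0.2203 0.135 ]
[196, 196, 195, 195, 196, 196, 196, 196, 195, 195, 195, 195, 196, 196, 196, 195, 194, 195, 196, 195, 196, 198, 204, 197, 197, 121, 76, 80, 81, 82, 82, 81, 81, 81, 81, 82, 82, 80, 83, 83, 73, 44, 41, 40, 43, 43, 50, 65, 56, 115, 176, 190, 197, 194, 190, 194, 140, 76, 81, 83, 81, 57, 40, 41, 37, 80, 159, 201, 200, 204, 200, 200, 172, 106, 79, 81, 81, 82, 83, 83, 85, 82, 60, 38, 42, 44, 43, 41, 50, 73, 137, 195, 197, 198, 199, 198, 193, 136, 75, 80, 90, 108, 94, 49, 39, 40, 34, 126, 185, 203, 203, 204, 201, 197, 164, 78, 107, 87, 86, 83, 80, 100, 106, 84, 44, 36, 49, 70, 73, 74, 70, 67, 65, 60, 55, 44, 66, 102, 127, 162, 187, 191, 195, 196, 194, 196, 174, 72, 37, 43, 44, 43, 57, 63, 62, 55, 50, 53, 101, 108]
side inside1 0.65 [216.2, 169.4] 157 185
side inside1 0.52 [190.7, 172.1] 161 186
side inside1 0.48 [230.3, 172.0] 158 183
side inside1 0.42 [207.3, 172.6] 159 185
side card_b 0.64 [200.8, 175.9] 161 186
side card_b 0.21 [321.4, 193.5] 174 206
```

All six cards stand in line at the same height, with the two new ones in slots 2 and 5. Handing in.

```bash
python3 -c "
from rig import manip
print(manip.job_done())"
```

```text
the job is handed in; nothing more can be done
None
```

I moved both gel cards from the pipetting stand into the incubator's empty slots 2 and 5, set each down to floor contact, released them and handed the job in at about 29 s; no verdict came back.

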